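# Index the vial turntable to its next station

### The job

The vial turntable is locked in its first hole by a sprung index pin. Pull the pin up by its black knob, swing the table anticlockwise (seen from above) round to the brass bushing, and let the pin spring fully home in it so that the table is locked at that station, then leave it. The bushing can be clamped anywhere along the flange, so feel for it, and never force the pin hard against the side of a hole; keep all three vials upright in their cups.

Things in the scene. Friction and masses are not known exactly. Their poses are not given: they have to be found in the camera images.
- index_stand: grey round stand, 232 mm across and 30 mm high, fixed to the worktop; origin under its centre, z up. Its top flange is smooth and level with two holes on an 85 mm radius: the first, where the pin starts, and the brass bushing, found 0.70 to 1.20 rad anticlockwise of it. The bushing's place differs every time and is not reported.
- hub (a point): top centre of that stand, 30 mm above the worktop, on the turntable's upright axis. The brass bushing looks like a 19 mm brass ring flush in the flange round a 10.5 mm hole, 85 mm from this axis, with a brass clamp and small black screw beside it on the rim.
- knob (a point): centre of the black upright pull knob (22 mm diameter, 26 mm high) on the turntable's arm, 85 mm from the hub axis, 90 mm above the worktop with the pin home. 30 mm free beside it; the pin housing ends 19 mm under it. It moves only up and down, and round with the table. Its 8 mm pin (1.25 mm side clearance in a hole) is sprung down: about 6 N home, 8 N at 10 mm up, 10 N at the stop.
- plunger (a joint): lift of knob and pin in m: 0 = fully home in a hole; 0.010 = the pin's round tip rests on the flange between holes; above 0.010 = clear of the flange; 0.018 = upper stop
- turntable (a joint): turn of the table about the hub axis in rad, growing anticlockwise seen from above: 0 = first hole; moves with little friction (about 1 N at the knob; 2 to 3 N with the pin dragging on the flange); end stop at 1.45. Over 25 N between the pin and a hole or the flange damages them
- vial_1_mid (a point): middle of a loose vial with a white cap (21 mm diameter, 68 mm high) standing in a grey cup (30 mm deep) on the turntable, 38 mm from the hub axis, on the half away from the knob; its top is 113 mm above the worktop
- vial_2_mid (a point): the same for the vial with a black cap
- vial_4_mid (a point): the same for the vial with a blue cap
Mind the look-alikes: they are no part of the job. Leave any orange look-alike of the part that bears vial_1_mid alone.

How it is judged:
By the outcome, as a careful person would: the job done as asked, in the order asked, and still so for the second after the job is handed in, with the robot touching nothing.
It also fails if it takes over 48 s, if anything falls off the work surface, if the arm or the gripper's body presses on something with over 40 N, if the wrist force passes 120 N, or if a joint passes its speed limit or range.

### The arm

A 6-joint arm with a two-finger parallel gripper is mounted at the origin on a cart in front of the work surface, level with it; the furniture and walls round the work are solid. World frame = base frame: x ahead of the robot, y to its left, z up, the work surface at z = 0. Lengths are in m, angles in rad, forces in N, time in s.
With the tool pointing down it reaches from about 0.3 to 0.875 m from the base axis. Payload 6.4 kg.
Tool frame: the origin (TCP) lies midway between the tips of the shut fingers; the grasp point (between the pads) lies 19 mm behind it; x points along the fingers, y is the direction in which the jaws open and shut, and the axes are right-handed (so a half turn about x gives the same grasp; the last joint's range is limited). The gripper opens to 85 mm and grips with 20 to 120 N. Pads are 22 mm wide; open, the fingers measure 114 mm over their backs; the gripper's body (76 mm by 85 mm) begins 54 mm behind the grasp point. The pads swing forward as they close: fully open they stand 13 mm farther back than shut.
Start: joints at [-1.347, 0.181, 1.607, -0, 1.354, -0.206], TCP at [0.24, -0.523, 0.231] pointing down, gripper open.
Joint ranges: [-2.99, 2.99], [-0.89, 2.07], [0.3, 2.58], [-1.14, 4.28], [0, 2.63], [-3.12, 3.12]. Speed limits (rad/s): [2.57, 2.57, 3.01, 3.14, 3.14, 3.14].

### API

Orientations are given as a unit quaternion [w, x, y, z].
In Python, from bench import ctrl gives the robot as it stands.
- The arm moves only by the tool step_arm, never from a script. Its argument "motion" is a list of rows, each a list of 7 numbers: the shift along the tool's x, y, z in mm, then the turn, a rotation vector about the tool's x, y, z in degrees, then the closure in counts, from 0 (fully open) to 255 (shut). In form: [[tx, ty, tz, rx, ry, rz, hand], ...]. A call has 1 to 10 rows; each row is the pose to reach, as a shift and turn from the pose commanded when the call began, along the tool's axes at that moment; what a row does not reach only later rows make up. A row lasts 1/8 s, in which the tool goes at most 62.5 mm and 10.7 degrees, less where a joint would pass 70% of its speed; a pose out of reach is approached as far as the arm can. A call with a gripper value outside its range is refused whole. The fingers move at their own pace and stop on an object; the grip force is fixed at half the most. Time passes only in rows, so rows that repeat a pose let the fingers close. It gives the time, the measured TCP pose, the force and the opening at its end, in the units of the state.
- ctrl.get_obs(): the state, without advancing time (a new reading comes with each control period).
- ctrl.camera(name): name is "scene" or "top" or "wrist"; returns (picture, depth): 420x560x3 uint8, red, green, blue; 420x560 float32, m along the optical axis (not along the pixel's ray), 0 where there is no reading.
- ctrl.camera_info(name): a dict with "fx", "fy", "cx", "cy" (pixels), "T" (4x4, takes a point from camera to world coordinates); the wrist camera has in their place "hand_eye" (4x4, takes a point from camera to tool coordinates, whose origin is the TCP and whose axes are the tool frame's). Camera axes: x right, y down, z forward; pixel columns grow to the right and rows downward; lengths in m; the calibration is good to about 2 mm. A picture is of the moment at which its call begins: read the wrist's pose just before it. camera_info takes no time and is no camera call.
- ctrl.hand_in(): hands the job in, once; it reports no verdict.
The state is a dict: "time_s": time; "q": joint angles; "dq": joint speeds; "joint_efforts": joint torques, N m; "eef_pos": TCP position; "eef_rot": TCP orientation; "wrist_force": force on the tool from outside, world axes, zero at the start; "torque": the same for the moment, N m; "opening": opening from 0.0 (shut) to 1.0 (fully open).
Only numpy, scipy, OpenCV 4.12 (cv2) and the standard library are available. Lean on these libraries where they do the work, as an engineer would, in place of code of your own. Each camera call takes 0.05 s, during which the arm holds its last target. There are 200 camera calls.

## Working session

There is one attempt and no reset: what is moved stays moved. The work goes in short steps, Python scripts to look and compute and a tool call to move; the robot and the scene stay as the last step left them, time stands still between calls to the robot, and variables do not carry over. Pictures are saved under pics/ and viewed, about 8 in all and at most 12, crops included, and the job is handed in when it is done.

Besides the shell and the picture viewer there is one more tool, called after "Call:" as name(argument=value, ...) on one line, values as JSON. step_arm: Moves the arm, as the interface text tells. Its arguments: {"type":"object","properties":{"motion":{"type":"array","items":{"type":"array","items":{"type":"number"}}}},"required":["motion"]}

```bash
mkdir -p pics; cat > h.py <<'E'
import numpy as np, cv2
from scipy.spatial.transform import Rotation as R
from bench import ctrl
def tool():
    o=ctrl.get_obs(); q=o["eef_rot"]; return o,np.array(o["eef_pos"]),R.from_quat([q[1],q[2],q[3],q[0]]).as_matrix()
def camT(n):
    i=ctrl.camera_info(n)
    if n!="wrist": return i,np.array(i["T"])
    _,p,r=tool(); T=np.eye(4); T[:3,:3]=r; T[:3,3]=p
    return i,T@np.array(i["hand_eye"])
def snap(n,f):
    i,T=camT(n); a,d=ctrl.camera(n); cv2.imwrite(f"pics/{f}.png",a[:,:,::-1]); np.savez(f"{f}.npz",a=a,d=d,T=T,K=[i["fx"],i["fy"],i["cx"],i["cy"]])
    return a,d
def ray(f,u,v,z):
    s=np.load(f+".npz"); fx,fy,cx,cy=s["K"]; T=s["T"]
    r=T[:3,:3]@np.array([(u-cx)/fx,(v-cy)/fy,1]); return T[:3,3]+r*(z-T[2,3])/r[2]
def pt(f,u,v):
    s=np.load(f+".npz"); fx,fy,cx,cy=s["K"]; T=s["T"]; d=s["d"][v,u]
    return T[:3,:3]@np.array([(u-cx)/fx*d,(v-cy)/fy*d,d])+T[:3,3]
E
python3 - <<'E'
from h import *
a,_=snap("top","top1"); b,_=snap("scene","scene1")
print(tool())
for n in("top","scene"): print(np.load(n+"1.npz")["T"].round(3))
E
```

```text
({'time_s': 0.1, 'q': array([-1.34728227e+00,  1.81513702e-01,  1.60786913e+00,  1.67235025e-06,
        1.35381421e+00, -2.06325782e-01]), 'dq': array([ 0.00131651, -0.00253045, -0.00126145, -0.00032921, -0.000214  ,
        0.00066191]), 'joint_efforts': array([ 9.29281632e-04, -4.45872581e+01, -3.52238560e+01, -9.41745293e-05,
        4.21539880e-03, -2.50596344e-06]), 'eef_pos': array([ 0.23951012, -0.52220933,  0.23046663]), 'eef_rot': array([-0.1502367 , -0.69083422, -0.15137114,  0.69084281]), 'wrist_force': array([-0.28071173,  1.03062871, -0.01264401]), 'torque': array([ 0.002318  , -0.00021624, -0.0143915 ]), 'opening': 0.9961037571813123}, array([ 0.23951012, -0.52220933,  0.23046663]), array([[-3.54031843e-04,  4.16724607e-01, -9.09032715e-01],
       [ 1.56483802e-03, -9.09031428e-01, -4.16724626e-01],
       [-9.99998713e-01, -1.57002275e-03, -3.30280439e-04]]))
[[-0.02  -0.993  0.113  0.435]
 [-1.     0.018 -0.019  0.055]
 [ 0.017 -0.114 -0.993  0.927]
 [ 0.     0.     0.     1.   ]]
[[-0.636 -0.567  0.524  0.08 ]
 [-0.772  0.47  -0.429  0.409]
 [-0.003 -0.677 -0.736  0.714]
 [ 0.     0.     0.     1.   ]]
```

View pics/top1.png

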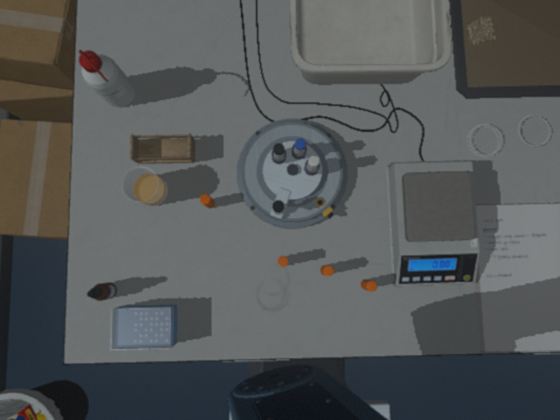

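View pics/scene1.png

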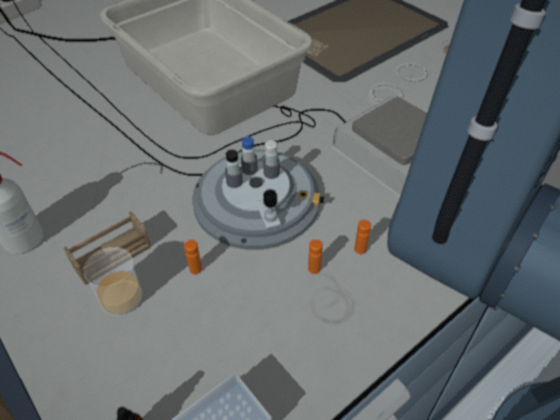

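Top view: the stand's centre is near (292,173). Things that could pass for the knob are the black knob at (278,207), the black vial cap at (279,150) and the black bottle cap at (97,292). I choose (278,207), because it is on the arm, on the half away from the vials. The brass ring is near (320,202) with its clamp at (328,212). The orange vials at (207,201), (283,261), (327,270) and (370,285) are look-alikes to leave alone. Next I check the choice in a close crop and measure.

```bash
python3 - <<'E'
from h import *
a=np.load("top1.npz")["a"]; y0,x0=112,228
c=cv2.resize(a[y0:y0+120,x0:x0+130,::-1],None,fx=6,fy=5*1.0,interpolation=cv2.INTER_CUBIC) if 0 else cv2.resize(a[y0:y0+120,x0:x0+130,::-1],None,fx=5,fy=5,interpolation=cv2.INTER_CUBIC)
cv2.imwrite("pics/crop1.png",np.clip(c*1.4,0,255).astype(np.uint8))
hsv=cv2.cvtColor(a,cv2.COLOR_RGB2HSV)
m=((hsv[...,2]<60)).astype(np.uint8)
n,_,s,ce=cv2.connectedComponentsWithStats(m[190:225,260:300])
for i in range(1,n): print("dark",s[i]+np.array([260,190,0,0,0]),ce[i]+[260,190])
m=((hsv[...,0]>12)&(hsv[...,0]<32)&(hsv[...,1]>90)&(hsv[...,2]>60)).astype(np.uint8)
n,_,s,ce=cv2.connectedComponentsWithStats(m[y0:y0+120,x0:x0+130])
for i in range(1,n): print("brass",s[i],ce[i]+[x0,y0],ray("top1",*(ce[i]+[x0,y0]),.03))
print("hubguess",ray("top1",292,173,.03),"knob",ray("top1",278,207,.103),pt("top1",278,207))
E
```

```text
dark [273 201  11  11  98] [278.12244898 206.07142857]
brass [88 87  8  8 34] [319.32352941 202.08823529] [ 0.55219691 -0.02563821  0.03      ]
brass [94 95 11 10 61] [327.01639344 211.42622951] [ 0.5329194  -0.04065914  0.03      ]
hubguess [0.61288277 0.02840297 0.03      ] knob [0.53486913 0.05782695 0.103     ] [0.53499551 0.05783081 0.1019523 ]
```

View pics/crop1.png

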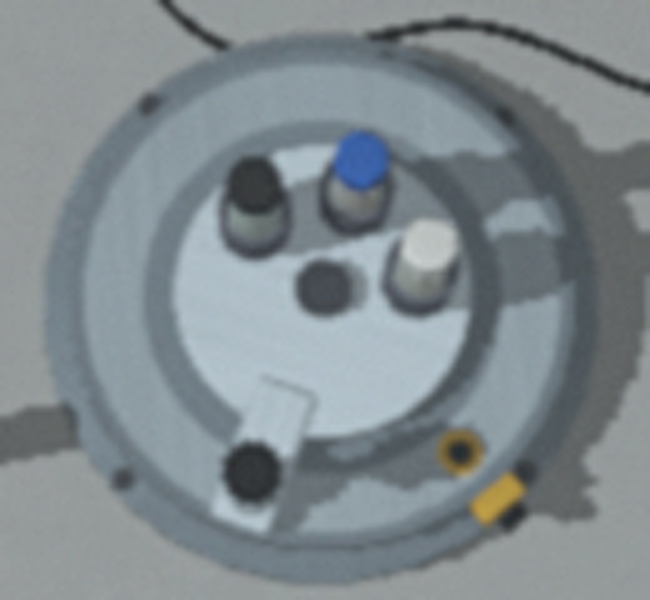

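The crop confirms it: the black knob on the white arm is at crop (252,472). The brass ring is at (460,452) with the clamp beside it at (497,500). All three vials are upright on the far half. Next is the precise geometry.

```bash
python3 - <<'E'
from h import *
from scipy.optimize import least_squares
s=np.load("top1.npz"); d=s["d"]; fx,fy,cx,cy=s["K"]; T=s["T"]
v,u=np.mgrid[0:420,0:560]; P=np.stack([(u-cx)/fx*d,(v-cy)/fy*d,d],-1)@T[:3,:3].T+T[:3,3]
roi=(abs(u-292)<62)&(abs(v-173)<62)
m=(roi&(P[...,2]>.018)).astype(np.uint8)
n,l,st,_=cv2.connectedComponentsWithStats(m); m=(l==1+st[1:,4].argmax()).astype(np.uint8)
c=max(cv2.findContours(m,cv2.RETR_EXTERNAL,cv2.CHAIN_APPROX_NONE)[0],key=len)[:,0]
w=np.array([ray("top1",*p,.03)[:2] for p in c])
f=least_squares(lambda x:np.hypot(*(w-x[:2]).T)-x[2],[.613,.028,.116],loss="soft_l1",f_scale=.002)
h=f.x[:2]; print("hub",f.x, "z flange med",np.median(P[...,2][roi&(P[...,2]>.02)&(P[...,2]<.04)]))
br=ray("top1",320,202.4,.03)[:2]
k=ray("top1",278.3,206.2,.103)[:2]
K2=pt("top1",278,206); print("knob top",k,K2,"r",np.linalg.norm(k-h),"brass",br,np.linalg.norm(br-h))
an=lambda p:np.arctan2(*(p-h)[::-1]); print("ang",an(k),an(br),an(br)-an(k))
# scene view knob
b=np.load("scene1.npz")["a"]; g=(b.max(2)<60).astype(np.uint8)[180:215,255:290]
n,_,st,ce=cv2.connectedComponentsWithStats(g); i=1+st[1:,4].argmax(); print(st[i],ce[i]+[255,180],ray("scene1",*(ce[i]+[255,180]),.09))
E
```

```text
hub [0.61642482 0.02780853 0.10365397] z flange med 0.02994707363036364
knob top [0.53635249 0.05724545] [0.53686752 0.05779873 0.10192774] r 0.0853118393288596 brass [ 0.55153704 -0.02699057] 0.0849315304866442
ang 2.7892997644339896 -2.4402880281686365 -5.229587792602626
[  9  10  13  17 185] [269.81081081 198.24864865] [0.53858539 0.05722725 0.09      ]
```

```bash
cat >> h.py <<'E'
HUB=np.array([.6164,.0278]); A0=2.789
def go(xyz,ang):
    """shift (mm) and roll (deg) to put the TCP at xyz with tool y along the tangent at table angle ang (hub azimuth)"""
    o,p,r=tool(); t=r.T@(np.array(xyz)-p)*1000
    y=np.array([-np.sin(ang),np.cos(ang),0]); x=np.array([0,0,-1.]); D=np.stack([x,y,np.cross(x,y)],1)
    return t.round(1),R.from_matrix(r.T@D).as_rotvec(degrees=True).round(2)
def onarm(th,rad=.085): a=A0+th; return HUB+rad*np.array([np.cos(a),np.sin(a)])
E
python3 - <<'E'
from h import *
print(onarm(0),go([*onarm(0),.2],A0))
E
```

```text
[0.53662915 0.05715323] (array([  31.3, -402.8, -511.5]), array([4.483e+01, 2.000e-02, 9.000e-02]))
```

Call:
step_arm(motion=[[0,-60,-75,8,0,0,100],[31,-403,-511,45,0,0,100],[31,-403,-511,45,0,0,100],[31,-403,-511,45,0,0,100],[31,-403,-511,45,0,0,100],[31,-403,-511,45,0,0,100],[31,-403,-511,45,0,0,100],[31,-403,-511,45,0,0,100],[31,-403,-511,45,0,0,100],[31,-403,-511,45,0,0,100]])

```text
time_s: 1.35
eef_pos: [0.5203, 0.0265, 0.202]
eef_rot: [-0.125, 0.696, -0.125, -0.696]
wrist_force: [1.2, -0.1, 0.6]
opening: 0.603
```

```bash
python3 - <<'E'
from h import *
snap("wrist","w1")
print(go([*onarm(0),.2],A0), go([*onarm(0),.15],A0)[0], tool()[0]["opening"])
E
```

```text
(array([  1.7, -27.8,  -5.4]), array([0.05, 0.  , 0.26])) [ 51.7 -27.5  -5.4] 0.6072910548693256
```

View pics/w1.png

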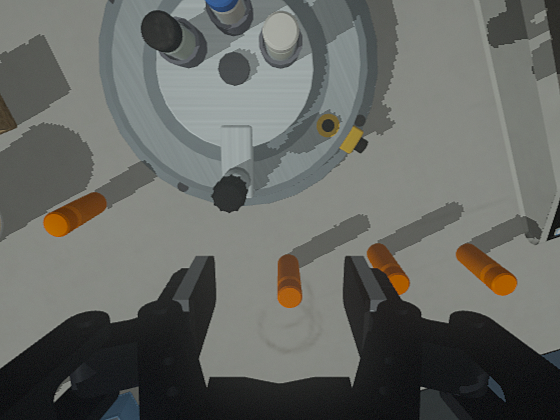

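The wrist view shows the knob at (230,194), the brass ring at (328,125), the clamp at (352,140) and orange vials in front of the stand. The arm was still travelling, so I finish the move and measure from rest.

Call:
step_arm(motion=[[2,-28,-5,0,0,0,100],[2,-28,-5,0,0,0,100],[2,-28,-5,0,0,0,100]])

```text
time_s: 1.78
eef_pos: [0.5337, 0.0485, 0.1998]
eef_rot: [0.125, -0.696, 0.125, 0.696]
wrist_force: [-1.0, 0.1, -1.0]
opening: 0.61
```

```bash
python3 - <<'E'
from h import *
from scipy.optimize import least_squares
a,d=snap("wrist","w2"); print(tool()[1], np.abs(tool()[0]["dq"]).max())
hsv=cv2.cvtColor(a,cv2.COLOR_RGB2HSV)
m=((hsv[...,0]>12)&(hsv[...,0]<32)&(hsv[...,1]>100)&(hsv[...,2]>50)).astype(np.uint8); m[250:]=0
n,_,s,ce=cv2.connectedComponentsWithStats(m)
for i in range(1,n):
    if s[i,4]>60:
        x,y,w,h=s[i,:4]; c=(x+(w-1)/2,y+(h-1)/2); print("brass",s[i],c,ray("w2",*c,.03))
m=((a.max(2)<60)).astype(np.uint8); m[250:]=0
n,_,s,ce=cv2.connectedComponentsWithStats(m)
for i in range(1,n):
    if s[i,4]>150: print("dark",s[i],ce[i],ray("w2",*ce[i],.103))
print("fits at", go([*onarm(0),.075],A0))
E
```

```text
[0.53372928 0.0481965  0.19998172] 0.01050276783180345
brass [348 120  23  23 286] (np.float64(359.0), np.float64(131.0)) [ 0.55206811 -0.02895676  0.03      ]
brass [370 132  24  27 329] (np.float64(381.5), np.float64(145.0)) [ 0.53474589 -0.04303563  0.03      ]
brass [  75  198   58   46 1292] (np.float64(103.5), np.float64(220.5)) [0.55594729 0.20241692 0.03      ]
dark [ 185   19   44   42 1167] [204.1748072   39.02913453] [0.6450907  0.05313803 0.103     ]
dark [249 182  34  39 956] [265.96338912 200.90899582] [0.54059634 0.05414373 0.103     ]
fits at (array([125. ,  -9.5,   0.3]), array([-0.21,  0.04, -0.02]))
```

Call:
step_arm(motion=[[0,-9,0,0,0,0,100],[0,-9,0,0,0,0,100],[0,-9,0,0,0,0,100]])

```text
time_s: 2.2
eef_pos: [0.5373, 0.0572, 0.2003]
eef_rot: [-0.125, 0.696, -0.125, -0.696]
wrist_force: [0.0, -0.0, -0.4]
opening: 0.608
```

```bash
cat >> h.py <<'E'
def cloud(f):
    s=np.load(f+".npz"); d=s["d"]; fx,fy,cx,cy=s["K"]; T=s["T"]; v,u=np.mgrid[0:420,0:560]
    P=np.stack([(u-cx)/fx*d,(v-cy)/fy*d,d],-1)@T[:3,:3].T+T[:3,3]; P[d==0]=9; return P,s["a"]
def knobtop(f,near,top=None):
    P,a=cloud(f); m=(np.hypot(*(P[...,:2]-near).transpose(2,0,1))<.03)&(a.max(2)<90)&(P[...,2]>.085)&(P[...,2]<.135)
    z=np.percentile(P[m][:,2],90); m&=abs(P[...,2]-z)<.003
    (x,y),r=cv2.minEnclosingCircle(P[m][:,:2].astype(np.float32)*1000); return m.sum(),np.array([x,y])/1000,r,np.median(P[m][:,2])
E
python3 - <<'E'
from h import *
a,d=snap("wrist","w3"); print(tool()[1:], np.abs(tool()[0]["dq"]).max())
for f in("w2","w3","top1","scene1"): print(f,knobtop(f,onarm(0)))
hsv=cv2.cvtColor(a,cv2.COLOR_RGB2HSV)
m=((hsv[...,0]>12)&(hsv[...,0]<32)&(hsv[...,1]>100)&(hsv[...,2]>50)).astype(np.uint8); m[250:]=0
n,_,s,ce=cv2.connectedComponentsWithStats(m)
for i in range(1,n):
    if s[i,4]>60:
        x,y,w,h=s[i,:4]; c=(x+(w-1)/2,y+(h-1)/2); print("brass",s[i],c,ray("w3",*c,.03))
P,_=cloud("w3")
z=P[...,2]; print("flange z",np.median(z[(z>.02)&(z<.04)]))
print(go([*onarm(0),.075],A0))
E
```

```text
(array([0.53731674, 0.05716173, 0.20024998]), array([[ 2.86113975e-05, -3.48345645e-01, -9.37366156e-01],
       [-1.10397747e-04, -9.37366152e-01,  3.48345640e-01],
       [-9.99999993e-01,  9.35164565e-05, -6.52759301e-05]])) 0.001347927004949448
w2 (np.int64(721), array([0.53813403, 0.05513143]), 10.694774627685547, np.float64(0.1024004777600884))
w3 (np.int64(698), array([0.53802826, 0.05485713]), 10.507671356201172, np.float64(0.10250082117507199))
top1 (np.int64(83), array([0.53848358, 0.05742928]), 9.838558197021484, np.float64(0.10259655833592096))
scene1 (np.int64(79), array([0.53668567, 0.05848683]), 9.827654838562012, np.float64(0.10364581659296834))
brass [359 121  23  23 287] (np.float64(370.0), np.float64(132.0)) [ 0.55187979 -0.02856591  0.03      ]
brass [381 132  24  28 326] (np.float64(392.5), np.float64(145.5)) [ 0.53487678 -0.04285903  0.03      ]
brass [  88  198   55   46 1223] (np.float64(115.0), np.float64(220.5)) [0.55624317 0.2019623  0.03      ]
flange z 0.03015825887741519
(array([125.2,   0.2,   0.6]), array([-0.18, -0.  , -0.01]))
```

Call:
step_arm(motion=[[50,1,-1,0,0,0,150],[80,1,-1,0,0,0,150],[105,1,-1,0,0,0,150],[105,1,-1,0,0,0,150],[105,1,-1,0,0,0,150]])

```text
time_s: 2.88
eef_pos: [0.5387, 0.0559, 0.0963]
eef_rot: [-0.125, 0.696, -0.125, -0.695]
wrist_force: [0.8, -0.2, 0.9]
opening: 0.41
```

```bash
python3 - <<'E'
from h import *
a,d=snap("wrist","w4"); o,p,r=tool(); print(p,o["opening"],o["wrist_force"])
print(knobtop("w4",[.5377,.0562]))
E
```

```text
[0.53901681 0.05593011 0.09664856] 0.416545564802041 [ 0.2519278  -0.6748214  -0.19052551]
(np.int64(1085), array([0.54172821, 0.05371767]), 25.027666091918945, np.float64(0.1339564905365691))
```

View pics/w4.png

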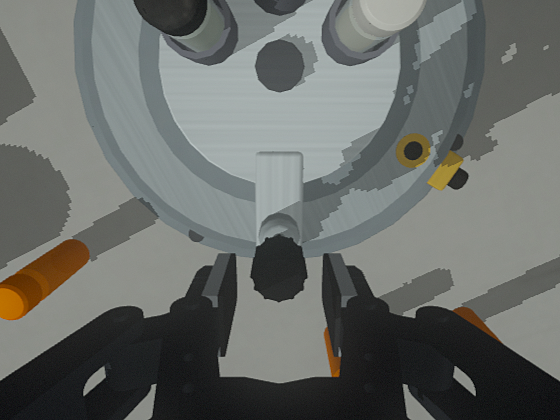

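The knob is at (278,265), midway between the fingers (inner faces at columns 237 and 322). I descend and close.

Call:
step_arm(motion=[[10,0,1.5,0,0,0,150],[20,0,1.5,0,0,0,150],[20,0,1.5,0,0,0,170],[20,0,1.5,0,0,0,180],[20,0,1.5,0,0,0,185],[20,0,1.5,0,0,0,188]])

```text
time_s: 3.68
eef_pos: [0.5368, 0.0566, 0.0755]
eef_rot: [-0.125, 0.696, -0.125, -0.696]
wrist_force: [0.4, 0.4, 0.9]
opening: 0.26
```

Call:
step_arm(motion=[[20,0,1.5,0,0,0,200],[20,0,1.5,0,0,0,230],[20,0,1.5,0,0,0,255],[20,0,1.5,0,0,0,255]])

```text
time_s: 4.18
eef_pos: [0.5423, 0.0564, 0.0627]
eef_rot: [-0.125, 0.701, -0.125, -0.691]
wrist_force: [-3.0, 0.5, 38.6]
opening: 0.239
```

I repeated the shift by mistake and moved down a further 20 mm (38.6 N). I back off at once.

Call:
step_arm(motion=[[-12,0,-1.5,0,0,0,180],[-20,0,-1.5,0,0,0,165],[-20,0,-1.5,0,0,0,165],[-20,0,-1.5,0,0,0,165]])

```text
time_s: 4.68
eef_pos: [0.5358, 0.0567, 0.0744]
eef_rot: [0.125, -0.695, 0.125, 0.697]
wrist_force: [-0.3, -1.2, -0.9]
opening: 0.352
```

```bash
python3 - <<'E'
from h import *
a,d=snap("wrist","w5"); o,p,r=tool(); print(p,o["opening"],o["wrist_force"],r.round(3))
t,_=snap("top","top2"); cv2.imwrite("pics/c2.png",np.hstack([cv2.resize(t[112:232,228:358,::-1],(390,360)),cv2.resize(a[:,:,::-1],(480,360))[:,:400]]))
print(go([*onarm(0),.0755],A0))
E
```

```text
[0.53580503 0.05668236 0.07433431] 0.35175935652300827 [-0.37231519 -0.16004927 -0.26735817] [[-0.002 -0.348 -0.937]
 [ 0.    -0.937  0.348]
 [-1.     0.     0.002]]
(array([-1.1, -0.7, -0.5]), array([-0.17,  0.09, -0.02]))
```

View pics/c2.png

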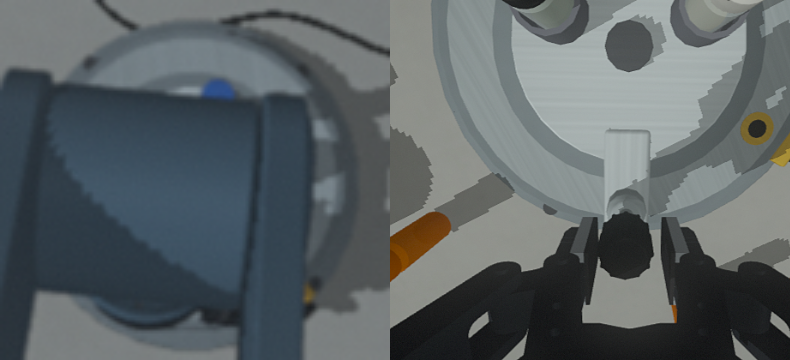

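Nothing looks disturbed: the knob sits centred between the fingers and the vials are upright. I close in place with no shift.

Call:
step_arm(motion=[[-1,0,0,0,0,0,185],[-1,0,0,0,0,0,192],[-1,0,0,0,0,0,200],[-1,0,0,0,0,0,255],[-1,0,0,0,0,0,255]])

```text
time_s: 5.4
eef_pos: [0.5362, 0.0567, 0.0761]
eef_rot: [0.125, -0.696, 0.125, 0.696]
wrist_force: [-1.3, 0.1, -0.3]
opening: 0.234
```

Call:
step_arm(motion=[[-4,0,0,0,0,0,255],[-8,0,0,0,0,0,255],[-12,0,0,0,0,0,255],[-14,0,0,0,0,0,255],[-14,0,0,0,0,0,255]])

```text
time_s: 6.02
eef_pos: [0.5362, 0.0567, 0.0901]
eef_rot: [0.125, -0.696, 0.125, 0.696]
wrist_force: [-0.6, 0.4, -8.7]
opening: 0.229
```

```bash
python3 - <<'E'
from h import *
o,p,r=tool(); print(p,o["opening"],o["wrist_force"])
h=p[:2]-HUB; print(np.linalg.norm(h),np.arctan2(h[1],h[0]))
# rows of an arc about the hub through present TCP
for th in np.arange(.1,.81,.1):
    c,s=np.cos(th),np.sin(th); w=np.array([HUB[0]+c*h[0]-s*h[1],HUB[1]+s*h[0]+c*h[1],p[2]])
    print(th.round(2),(r.T@(w-p)*1000).round(1),-np.degrees(th).round(1))
E
```

```text
[0.53615124 0.05665336 0.09005579] 0.22875351136324323 [-0.59377682  0.4089941  -8.66433184]
0.08527824929828112 2.7964363722256604
0.1 [ 0.   8.5 -0.5] -5.7
0.2 [ 0.  16.9 -1.9] -11.5
0.3 [ 0.  25.2 -4.1] -17.2
0.4 [ 0.  33.1 -7.1] -22.9
0.5 [  0.   40.8 -10.9] -28.6
0.6 [ -0.   48.  -15.4] -34.4
0.7 [ -0.   54.7 -20.6] -40.1
0.8 [ -0.   60.9 -26.5] -45.8
```

The spring pulls 8.7 N at 14 mm of lift, so the pin is clear. I start the arc.

Call:
step_arm(motion=[[0,4.3,-0.1,-2.9,0,0,255],[0,8.5,-0.5,-5.7,0,0,255],[0,12.7,-1.1,-8.6,0,0,255],[0,16.9,-1.9,-11.5,0,0,255],[0,21,-3,-14.3,0,0,255],[0,25.2,-4.1,-17.2,0,0,255],[0,29.1,-5.5,-20,0,0,255],[0,33.1,-7.1,-22.9,0,0,255],[0,37,-8.9,-25.7,0,0,255],[0,40.8,-10.9,-28.6,0,0,255]])

```text
time_s: 7.28
eef_pos: [0.5316, 0.0143, 0.0896]
eef_rot: [-0.051, -0.704, -0.051, 0.706]
wrist_force: [-1.8, -1.6, -9.1]
opening: 0.229
```

```bash
cat >> h.py <<'E'
def arc(ths):
    o,p,r=tool(); h=p[:2]-HUB; print(p.round(4),o["opening"],np.array(o["wrist_force"]).round(1),"r",np.linalg.norm(h).round(4),"az",(np.arctan2(h[1],h[0])%(2*np.pi)).round(4), "tooly",(np.arctan2(r[1,1],r[0,1])%(2*np.pi)-np.pi/2))
    for th in ths:
        c,s=np.cos(th),np.sin(th); k=.085/np.linalg.norm(h)
        w=np.array([HUB[0]+(c*h[0]-s*h[1])*k,HUB[1]+(s*h[0]+c*h[1])*k,p[2]])
        print(round(th,3),(r.T@(w-p)*1000).round(1),-np.degrees(th).round(1))
E
python3 -c "
from h import *
arc([.1,.2,.3,.4,.45])"
```

```text
[0.5316 0.0143 0.0896] 0.2290544353179163 [-1.8 -1.6 -9.1] r 0.0859 az 3.2991 tooly 3.2865755769486507
0.1 [-0.   8.5 -1.4] -5.7
0.2 [-0.  16.9 -2.8] -11.5
0.3 [-0.  25.1 -5. ] -17.2
0.4 [-0. 33. -8.] -22.9
0.45 [-0.  36.9 -9.8] -25.8
```

```bash
cat >> h.py <<'E'
def brass(f):
    a=np.load(f+".npz")["a"]; hsv=cv2.cvtColor(a,cv2.COLOR_RGB2HSV)
    m=((hsv[...,0]>12)&(hsv[...,0]<32)&(hsv[...,1]>100)&(hsv[...,2]>50)).astype(np.uint8); n,_,s,ce=cv2.connectedComponentsWithStats(m)
    for i in range(1,n):
        if s[i,4]>60:
            x,y,w,h=s[i,:4]; c=(x+(w-1)/2,y+(h-1)/2); q=ray(f,*c,.03)[:2]
            print("brass",s[i],q.round(4),"r",np.linalg.norm(q-HUB).round(4),"az",(np.arctan2(*(q-HUB)[::-1])%(2*np.pi)).round(4))
E
python3 -c "
from h import *
snap('wrist','w6'); brass('w6'); brass('w3'); brass('top1')"
```

```text
brass [344 185  33  33 620] [ 0.552  -0.0286] r 0.0856 az 3.8607
brass [358 218  40  32 636] [ 0.5346 -0.0424] r 0.1077 az 3.8507
brass [359 121  23  23 287] [ 0.5519 -0.0286] r 0.0857 az 3.8596
brass [381 132  24  28 326] [ 0.5349 -0.0429] r 0.1079 az 3.8557
brass [  88  198   55   46 1223] [0.5562 0.202 ] r 0.1843 az 1.9034
brass [ 491  250   69   53 1664] [ 0.3787 -0.1241] r 0.2821 az 3.7103
brass [  0 253  15  11  92] [0.5583 0.3092] r 0.2873 az 1.7746
brass [ 402  252   50   50 1112] [ 0.4095 -0.0398] r 0.2177 az 3.4573
brass [313 260  31  55 791] [0.4306 0.0478] r 0.1868 az 3.0346
brass [  0   0  42  12 258] [0.9805 0.5926] r 0.672 az 0.9982
brass [  0  25  50  36 797] [0.8985 0.5805] r 0.6205 az 1.0989
brass [  0  58  44  42 797] [0.8203 0.583 ] r 0.5914 az 1.2188
brass [  0  98  40  21 226] [0.7574 0.5841] r 0.5738 az 1.3226
brass [  0 120  34  57 686] [0.6736 0.5861] r 0.5612 az 1.4687
brass [  0 167  24  22 125] [0.613  0.5931] r 0.5653 az 1.5769
brass [134 174  23  27 451] [0.5891 0.3256] r 0.2991 az 1.6623
brass [  0 188  20  34 191] [0.5582 0.5943] r 0.5695 az 1.6731
brass [  4 212  20  21  84] [0.523  0.5847] r 0.5647 az 1.737
```

Call:
step_arm(motion=[[0,4.3,-0.7,-2.9,0,0,255],[0,8.5,-1.4,-5.7,0,0,255],[0,12.7,-2.0,-8.6,0,0,255],[0,16.9,-2.8,-11.5,0,0,255],[0,21,-3.8,-14.3,0,0,255],[0,25.1,-5,-17.2,0,0,255],[0,29.1,-6.4,-20,0,0,255],[0,33,-8,-22.9,0,0,255],[0,33,-8,-22.9,0,0,255]])

```text
time_s: 8.45
eef_pos: [0.5429, -0.0182, 0.089]
eef_rot: [-0.189, -0.679, -0.189, 0.683]
wrist_force: [-6.1, -6.4, -7.8]
opening: 0.235
```

```bash
python3 -c "
from h import *
arc([.05,.1,.15])
snap('wrist','w7'); brass('w7')"
```

```text
[ 0.5429 -0.0182  0.089 ] 0.23485122450180254 [-6.1 -6.4 -7.8] r 0.0867 az 3.701 tooly 3.6841928637391987
0.05 [-0.   4.2 -1.8] -2.9
0.1 [-0.   8.4 -2.2] -5.7
0.15 [-0.  12.7 -2.8] -8.6
brass [304 206  16  31 272] [ 0.5543 -0.0326] r 0.0866 az 3.9132
brass [300 248  27  16 118] [ 0.537  -0.0446] r 0.1074 az 3.8814
brass [  41  278   89   84 2742] [0.4296 0.0516] r 0.1883 az 3.0151
```

View pics/w7.png

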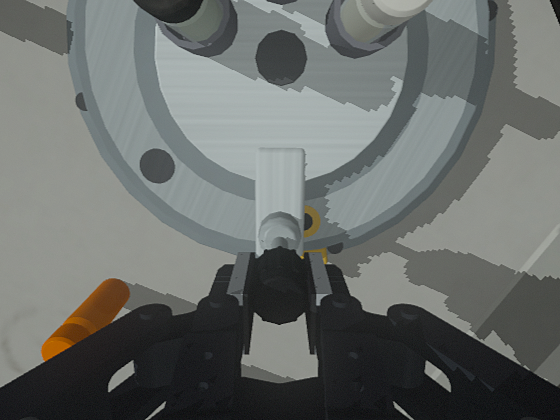

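The wrist view shows the pin arm just short of the brass ring (centre about (305,221)) and the first hole left behind at (157,166). The vials are upright. I creep to about 0.98 rad, set the pin on the flange, and loosen the fingers to a cage so that the pin can drop by its own spring.

Call:
step_arm(motion=[[0,3.2,0.6,-2.1,0,0,255],[0,6.4,0.8,-4.2,0,0,255],[1.5,6.4,0.8,-4.2,0,0,255],[2.5,6.4,0.8,-4.2,0,0,255],[2.5,6.4,0.8,-4.2,0,0,255]])

```text
time_s: 9.12
eef_pos: [0.5465, -0.0237, 0.087]
eef_rot: [-0.214, -0.673, -0.214, 0.675]
wrist_force: [-3.4, -4.2, -8.7]
opening: 0.229
```

Call:
step_arm(motion=[[0,0,0,0,0,0,188],[0,0,0,0,0,0,184],[0,0,0,0,0,0,182],[0,0,0,0,0,0,182]])

```text
time_s: 9.62
eef_pos: [0.5485, -0.0229, 0.0883]
eef_rot: [0.215, 0.674, 0.214, -0.673]
wrist_force: [0.4, -0.1, -0.1]
opening: 0.283
```

```bash
python3 -c "
from h import *
arc([.02,.04,.06,.08,.1])
snap('wrist','w8'); brass('w8')"
```

```text
[ 0.5485 -0.0229  0.0883] 0.28326927964014104 [ 0.4 -0.1 -0.1] r 0.0848 az 3.7826 tooly 3.758199779186418
0.02 [0.  1.7 0.2] -1.1
0.04 [0.  3.4 0.1] -2.3
0.06 [ 0.   5.1 -0. ] -3.4
0.08 [ 0.   6.8 -0.2] -4.6
0.1 [ 0.   8.5 -0.4] -5.7
brass [303 217   5  20  62] [ 0.5566 -0.0351] r 0.0868 az 3.952
brass [301 255   9  16  98] [ 0.5389 -0.0481] r 0.1085 az 3.9169
brass [  16  271   96   91 3844] [0.4264 0.05  ] r 0.1912 az 3.0253
```

View pics/w8.png

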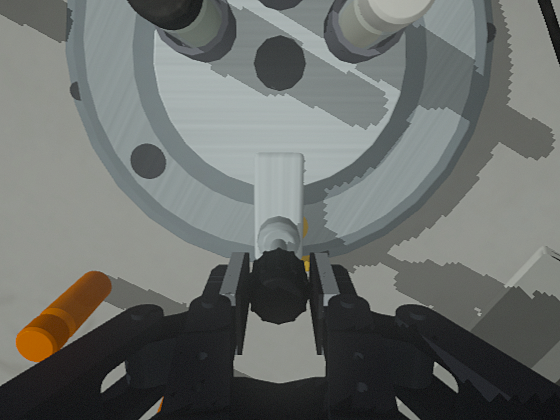

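The pin arm now almost covers the ring (only a sliver at (305,225)), and the knob is loosely caged between the pads. I push in 1 mm steps.

Call:
step_arm(motion=[[0,1,0.1,-0.7,0,0,182],[0,2,0.1,-1.3,0,0,182],[0,3,0.1,-2,0,0,182],[0,4,0,-2.7,0,0,182]])

```text
time_s: 10.18
eef_pos: [0.5494, -0.0248, 0.0876]
eef_rot: [-0.23, -0.668, -0.232, 0.669]
wrist_force: [-3.5, 8.2, 4.3]
opening: 0.289
```

```bash
cat >> h.py <<'E'
def top(f):
    P,a=cloud(f); z=P[275:298,266:292,2]; return np.median(z).round(4)
E
python3 -c "
from h import *
snap('wrist','w9'); arc([.02])
for f in ('w7','w8','w9'): print(f,top(f))"
```

```text
[ 0.5497 -0.0253  0.0876] 0.28548253925913547 [-0.4  0.5  0.2] r 0.0853 az 3.8142 tooly 3.8068196019052705
0.02 [-0.   1.7 -0.3] -1.1
w7 0.1154
w8 0.1116
w9 0.1115
```

Call:
step_arm(motion=[[0,0.7,0,-0.5,0,0,182],[0,1.4,0,-1,0,0,182],[0,2,-0.1,-1.4,0,0,182],[0,2,-0.1,-1.4,0,0,182]])

```text
time_s: 10.72
eef_pos: [0.5515, -0.0278, 0.0877]
eef_rot: [0.239, 0.666, 0.238, -0.666]
wrist_force: [-0.4, 0.4, 0.2]
opening: 0.284
```

```bash
python3 -c "
from h import *
snap('wrist','w10'); arc([.02])
for f in ('w10',): print(f,top(f))"
```

```text
[ 0.5515 -0.0278  0.0877] 0.2876234286321521 [1.  0.8 0.5] r 0.0855 az 3.8493 tooly 3.829551953829287
0.02 [ 0.   1.7 -0.5] -1.1
w10 0.1028
```

The knob top has dropped from 0.1115 to 0.1028 m (0.1025 when home in the first hole), with near-zero force. I open, rise clear, and check.

Call:
step_arm(motion=[[0,-0.5,0,0,0,0,165],[0,-0.5,0,0,0,0,140],[0,-0.5,0,0,0,0,130],[-20,-0.5,0,0,0,0,120],[-60,-0.5,0,0,0,0,120],[-110,-0.5,0,0,0,0,120],[-110,-0.5,0,0,0,0,120],[-110,-0.5,0,0,0,0,120]])

```text
time_s: 11.78
eef_pos: [0.5508, -0.0272, 0.1974]
eef_rot: [-0.238, -0.666, -0.239, 0.666]
wrist_force: [-0.2, -0.9, -1.0]
opening: 0.528
```

```bash
python3 -c "
from h import *
a,d=snap('wrist','w11'); b,_=snap('scene','scene2'); o,p,r=tool(); print(p,o['wrist_force'])
k=knobtop('w11',[.5515,-.028]); print(k, k[1]-HUB, np.arctan2(*(k[1]-HUB)[::-1])%6.2832)
ks=knobtop('scene2',[.5515,-.028]); print(ks)
cv2.imwrite('pics/fin.png',np.hstack([cv2.resize(a[:,:,::-1],(400,300)),cv2.resize(b[110:290,170:350,::-1],(300,300))]))"
```

```text
[ 0.55007291 -0.02695973  0.19608056] [-0.45137535 -0.04335666 -0.68106117]
(np.int64(723), array([ 0.55186401, -0.02757247]), 10.632144927978516, np.float64(0.10249260348931352)) [-0.06453599 -0.05537247] 3.850732840415397
(np.int64(83), array([ 0.55126801, -0.0247895 ]), 11.08975601196289, np.float64(0.10359676579301114))
```

View pics/fin.png

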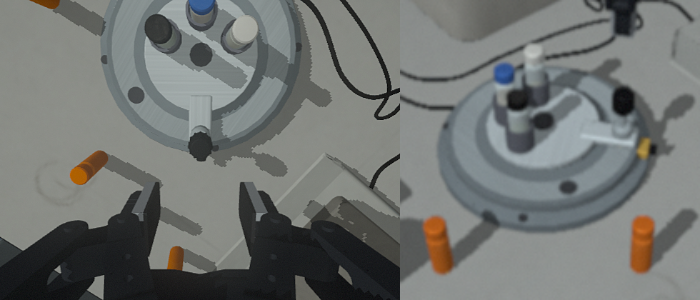

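The knob stands at the brass clamp: (200,145) in the wrist view and (623,100) in the scene view. Its height matches the initial home height in both views (0.1025 and 0.1036 m). The vials are upright and the arm is clear.

```bash
python3 -c "
from bench import ctrl
print(ctrl.hand_in())"
```

```text
the job is handed in; nothing more can be done
None
```

The table should now be locked at the brass bushing, about 1.05 rad anticlockwise of the first hole, and the job is handed in at about 12 s of the 48 s allowed. No verdict was reported.

**What I did:** I pulled the knob up 14 mm, swung the table round to just short of the bushing and lowered the pin onto the flange. I then loosened the fingers round the knob and pushed it along in steps of about 1 mm. The pin dropped into the bushing by its own spring.

**Last checks:**
- **Pin height:** The knob top is at the same height as when it was home in the first hole, in both views: 0.1025 m from the wrist camera and 0.1036 m from the scene camera.
- **Forces:** The wrist force was near zero after the pin dropped, and again with the arm clear. The highest sideways reading during the search was about 9 N, and it was brief.
- **Vials:** All three are upright in their cups, and the orange look-alikes were not touched.

**What went wrong:** On the first grasp I repeated a shift and pressed down about 13 mm too far. The wrist read 38.6 N at the end of that move, just under the 40 N limit, and it may have been higher within the move. I backed off at once, and a picture showed nothing disturbed.

**What disagreed:** The wrist and fixed cameras differed by 2 to 3 mm on the knob's position, which is why I found the bushing by feel.

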